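Square two plates in the drilling jig and cam them tight

TASK

The two aluminium plates are to be drilled as a pair: stack them one on the other in the drilling jig, flat and pushed squarely home against both the side fence and the end stop so that their edges are flush, then swing the cam lever round as far as it goes so that the cam clamps both plates tight. Leave the hammer, the jar and the try square where they are.

Things in the scene. Friction and masses are not known exactly. Their poses are not given: they have to be found in the camera images.
- plate_a_centre (a point): Centre (half-way up) of one of two identical loose plates of bare aluminium, 64 wide x 160 long x 8 mm thick, about 0.22 kg, plain, lying flat on the bench at the start. Own x along the 64 mm width, y along the 160 mm length, z up. It may go in the jig either way round and above or below the other.
- plate_b_centre (a point): The same for the other plate.
- jig_seat (a point): Point on the top face of the drilling jig, a black-topped plywood board 150 x 262 x 18 mm fixed to the bench, 18 mm above the bench; it lies under the centre of plates that are fully home, which are centred 4 and 12 mm above it with their length along its y. Axes turn with the jig. The board reaches from x = -70 to +80 and y = -115 to +147 mm. Its -x side is open; the cam stands at +y.
- side_fence (a point): Foot of the side fence's face, at x = +32 mm, y = 0 from jig_seat (same axes); the face looks to -x. The fence is two steel blocks in line, each 40 mm long, 22 mm thick and 24 mm high, from y = -80 to -40 and from +40 to +80 mm, with an 80 mm open gap between them, where a finger may stand.
- end_stop (a point): Foot of the end stop's face, at x = 0, y = -80 mm from jig_seat (same axes); the face looks to +y. The stop is one steel bar from x = -34 to +22 mm, 22 mm thick and 24 mm high.
- cam_pivot (a point): Pivot of the clamping cam, on the board's top face at x = 0, y = +109.5 mm from jig_seat (same axes). The cam is a steel disc 44 mm across and 19 mm high, pivoted 8 mm off its centre. Open, it leaves 13 to 15 mm of room in y beyond a plate that is home. On it a steel lever, 16 mm wide, 19.5 to 25.5 mm above the board, carries the knob.
- knob (a point): Middle (half-way up) of the upright round black knob on the end of the cam lever: 22 mm across, 34 mm tall, on a thin shank, its middle 52.5 mm above the board's top, its axis 65 mm from the cam's pivot. It swings with the lever and revolves freely on its shank; the point's axes turn with the lever.
- cam (a joint): Angle of the cam lever (rad), counter-clockwise from above positive. 0: fully open, the knob at 60 degrees counter-clockwise from the jig's +x, seen from the pivot. 2.70: its stop, the knob at 215 degrees, out over the open side. From about 2.55 the cam presses home plates against the end stop. It takes 1 to 2 N at the knob, up to about 12 N near the stop, and stays where it is left.
- hammer: Bystander: a claw hammer 280 mm long lying beyond the jig. Origin under its middle.
- jar: Bystander: a small glass jar with a steel cap, 60 mm across, 65 mm tall, standing at the far right. Origin at the centre of its underside.
- square: Bystander: a try square lying to the left of the jig, dark wood stock 110 x 22 x 16 mm with a 150 mm steel blade. Origin under the middle of the stock.
Not all that is in view belongs to the job. Leave any black or green look-alike of the part that bears plate_a_centre alone.

How it is judged:
At the end, for the whole second after the job is handed in: Both plates lie flat in the jig, one on the other, each within 2 mm of touching the side fence and the end stop and within 0.025 rad of square; the cam lever is swung past 2.4 rad and the cam presses on each plate with more than 1 N; all is at rest (x of plate_a_centre in the frame of jig_seat between -0.002 and 0.002 m and y of plate_a_centre in the frame of jig_seat between -0.002 and 0.002 m and z of plate_a_centre in the frame of jig_seat between 0.002 and 0.0145 m and angle between the y axis of each of plate_a_centre, plate_b_centre and the y axis of jig_seat, either way round below 0.025 rad and angle between the z axis of each of plate_a_centre, plate_b_centre and the z axis of jig_seat, either way round below 0.03 rad and contact force between cam and plate_a above 1 N and linear speed of each of plate_a, plate_b below 0.01 m/s and x of plate_b_centre in the frame of jig_seat between -0.002 and 0.002 m and y of plate_b_centre in the frame of jig_seat between -0.002 and 0.002 m and z of plate_b_centre in the frame of jig_seat between 0.002 and 0.0145 m and contact force between cam and plate_b above 1 N and value of joint cam above 2.4 rad).
It fails at once if the hammer is moved by more than 25 mm (distance of hammer from where it was at the start of the episode above 0.025 m).
It fails at once if the jar is moved by more than 25 mm (distance of jar from where it was at the start of the episode above 0.025 m).
It fails at once if the try square is moved by more than 25 mm (distance of square from where it was at the start of the episode above 0.025 m).
It also fails if it takes over 72 s, if anything falls off the work surface, if the arm or the gripper's body presses on something with over 40 N, if the wrist force passes 120 N, or if a joint passes its speed limit or range.

ROBOT

A 6-joint arm with a two-finger parallel gripper is mounted at the origin on the work surface. World frame = base frame: x ahead of the robot, y to its left, z up, the work surface at z = 0. Lengths are in m, angles in rad, forces in N, time in s.
With the tool pointing down it reaches from about 0.425 to 0.95 m from the base axis. Payload 3.5 kg.
Tool frame: the origin (TCP) lies midway between the tips of the shut fingers; the grasp point (between the pads) lies 19 mm behind it; x points along the fingers, y is the direction in which the jaws open and shut, and the axes are right-handed (so a half turn about x gives the same grasp; the last joint's range is limited). The gripper opens to 85 mm and grips with 20 to 120 N. Pads are 22 mm wide; open, the fingers measure 114 mm over their backs; the gripper's body (76 mm by 85 mm) begins 54 mm behind the grasp point. The pads swing forward as they close: fully open they stand 13 mm farther back than shut.
Start: joints at [1.014, 0.286, 1.577, -0, 1.279, -0.15], TCP at [0.267, 0.62, 0.231] pointing down, gripper open.
Joint ranges: [-2.77, 2.77], [-0.9, 2.22], [0.21, 2.48], [-1.53, 4.67], [0.24, 2.81], [-2.84, 2.84]. Speed limits (rad/s): [2.79, 2.79, 3.14, 3.14, 3.14, 3.14].

INTERFACE

Orientations are given as a unit quaternion [x, y, z, w].
In Python, from plant import ctrl, vision gives the robot as it stands. The module is installed in compiled form; this text tells all that it offers.
- The arm moves only by the tool play_rows, never from a script. Its arguments are lists of equal length, an entry for each row: "claw": the closure in counts, from 0 (fully open) to 255 (shut); "travel": the shift along the tool's x, y, z in m, a list of three; "dr": the turn, a rotation vector about the tool's x, y, z in rad, a list of three. In form: {"claw": [claw, ...], "travel": [[tx, ty, tz], ...], "dr": [[wx, wy, wz], ...]}. A call has 1 to 20 rows; each row is the pose to reach, as a shift and turn from the pose measured when the call began, along the tool's axes at that moment; what a row does not reach only later rows make up. A row lasts 1/10 s, in which the tool goes at most 50 mm and 8.59 degrees, less where a joint would pass 70% of its speed; a pose out of reach is approached as far as the arm can. A call with a gripper value outside its range is refused whole. The fingers move at their own pace and stop on an object; "force" is the grip in N (left out, the last holds). Time passes only in rows, so rows that repeat a pose let the fingers close. It gives the time, the measured TCP pose, the force and the opening at its end, in the units of the state.
- ctrl.get_state(): the state, without advancing time (a new reading comes with each control period).
- vision.read_camera(name): name is "side" or "top"; returns a dict with "img" (480x640x3 uint8, red, green, blue), "range_z" (480x640 float32, m along the optical axis (not along the pixel's ray), 0 where there is no reading), "K" (3x3 intrinsics, pixels), "world_to_cam" (4x4, takes a point from world to camera coordinates). Camera axes: x right, y up, looking along -z (the intrinsics and any distortion apply to the point x, -y, -z); pixel columns grow to the right and rows downward; lengths in m; the calibration is good to about 2 mm. A picture is of the moment at which its call begins.
- ctrl.sign_off(): hands the job in, once; it reports no verdict.
The state is a dict: "time": time; "qpos": joint angles; "dq": joint speeds; "joint_efforts": joint torques, N m; "eef_pos": TCP position; "tcp_rot": TCP orientation; "contact_force": force on the tool from outside, world axes, zero at the start; "wrist_torque": the same for the moment, N m; "opening": opening from 0.0 (shut) to 1.0 (fully open).
Only numpy, scipy, OpenCV 4.12 (cv2) and the standard library are available. Lean on these libraries where they do the work, as an engineer would, in place of code of your own. Each camera call takes 0.05 s, during which the arm holds its last target.

## Working session

There is one attempt and no reset: what is moved stays moved. The work goes in short steps, Python scripts to look and compute and a tool call to move; the robot and the scene stay as the last step left them, time stands still between calls to the robot, and variables do not carry over. Pictures are saved under pics/ and viewed, and the job is handed in when it is done.

Besides the shell and the picture viewer there is one more tool, called after "Emit:" as a command line: name --argument value ..., lists and objects as JSON in quotes. play_rows: Moves the arm, as the interface text tells. Its arguments: {"type":"object","properties":{"claw":{"type":"array","items":{"type":"number"}},"travel":{"type":"array","items":{"type":"array","items":{"type":"number"}}},"dr":{"type":"array","items":{"type":"array","items":{"type":"number"}}},"force":{"type":"number"}},"required":["claw","travel","dr"]}

```bash
mkdir -p pics; ls; python3 - <<'E'
from plant import ctrl, vision
import cv2,numpy as np
print(ctrl.get_state())
for n in("side","top"):
    d=vision.read_camera(n)
    cv2.imwrite(f"pics/{n}0.png",d["img"][:,:,::-1])
    print(n,d["K"],d["world_to_cam"],{k:v for k,v in d.items() if k not in("img","range_z","K","world_to_cam")})
    np.savez(f"{n}0.npz",**d)
E
```

```text
pics
{'time': 0.0, 'qpos': array([ 1.01399563e+00,  2.87171665e-01,  1.57818062e+00,  3.36138512e-05,
        1.27860574e+00, -1.49998734e-01]), 'dq': array([-8.60079776e-04, -1.87630247e-03, -1.40780636e-03,  1.91756023e-03,
        1.03158575e-04, -3.25201083e-05]), 'joint_efforts': array([-1.27595551e-03, -4.05980086e+01, -2.92626822e+01, -2.15703244e-04,
        5.92502678e-03, -1.73026069e-05]), 'eef_pos': array([0.26669266, 0.61936351, 0.22994122]), 'tcp_rot': array([ 0.14205913,  0.69282887, -0.14362047,  0.69222866]), 'contact_force': array([ 0.01593891,  0.89208723, -0.21480877]), 'wrist_torque': array([-0.06579956,  0.01121554,  0.0251386 ]), 'opening': 0.9965427811956665}
side [[623.21335556   0.         314.81794521]
 [  0.         623.21335556 237.20488428]
 [  0.           0.           1.        ]] [[ 0.80151079 -0.59776126  0.016184   -0.42782244]
 [ 0.34369153  0.48265026  0.80555873 -0.29421611]
 [-0.48934301 -0.64010171  0.59229487 -1.33893389]
 [ 0.          0.          0.          1.        ]] {}
top [[490.84151752   0.         325.66688127]
 [  0.         490.84151752 239.92975417]
 [  0.           0.           1.        ]] [[ 0.01496943 -0.99983203  0.01057517  0.04396316]
 [ 0.9946907   0.01596774  0.1016634  -0.5890562 ]
 [-0.10181519  0.00899718  0.99476264 -1.16605269]
 [ 0.          0.          0.          1.        ]] {}
```

View pics/side0.png

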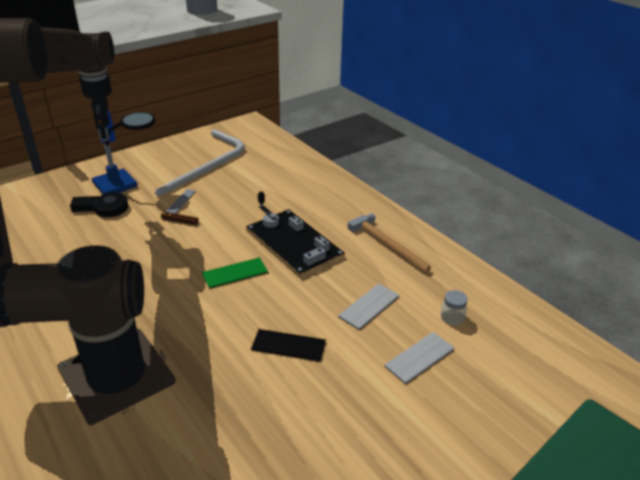

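View pics/top0.png

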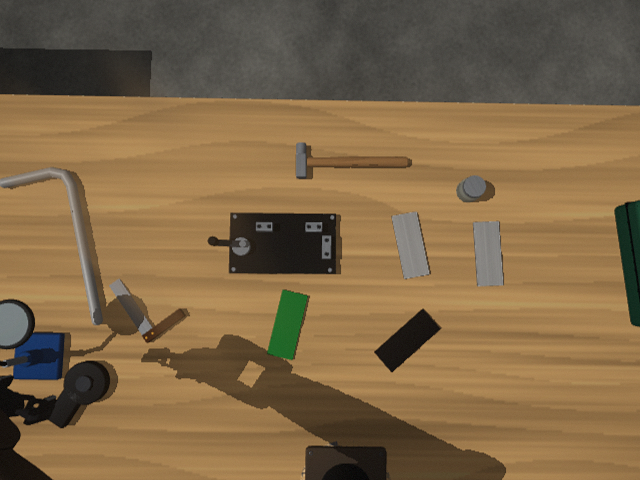

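The top view shows the two bare aluminium plates at (411,245) and (488,254), and the jig at (284,243) with the cam on its left. The look-alikes are green (289,324) and black (407,340). I'll enlarge a crop to confirm and take the measurements.

```bash
cat > h.py <<'E'
import numpy as np,cv2
from plant import ctrl,vision
def ray(d,u,v,z):
    K=d["K"];M=d["world_to_cam"];R=M[:3,:3];t=M[:3,3]
    c=-R.T@t
    r=R.T@np.array([(u-K[0,2])/K[0,0],-(v-K[1,2])/K[1,1],-1])
    return c+r*(z-c[2])/r[2]
def proj(d,p):
    K=d["K"];M=d["world_to_cam"];q=M[:3,:3]@np.asarray(p)+M[:3,3]
    return np.array([K[0,2]+K[0,0]*q[0]/-q[2],K[1,2]-K[1,1]*q[1]/-q[2]])
def crop(d,x0,y0,w,h,s,name):
    c=d["img"][y0:y0+h,x0:x0+w,::-1]
    cv2.imwrite(name,cv2.resize(c,None,fx=s,fy=s,interpolation=cv2.INTER_CUBIC))
E
python3 - <<'E'
from h import *
d=dict(np.load("top0.npz"))
crop(d,200,200,155,90,5,"pics/jig.png")
crop(d,380,195,135,100,5.5,"pics/pl.png")
# plates by threshold
im=d["img"].astype(int)
hsv=cv2.cvtColor(d["img"],cv2.COLOR_RGB2HSV)
m=((hsv[...,1]<50)&(hsv[...,2]>110)).astype(np.uint8); m[:200]=0;m[300:]=0;m[:,:385]=0;m[:,515:]=0
n,l,s,c=cv2.connectedComponentsWithStats(m)
for i in range(1,n):
    if s[i,4]>300:
        cs,_=cv2.findContours((l==i).astype(np.uint8),cv2.RETR_EXTERNAL,cv2.CHAIN_APPROX_NONE)
        b=cv2.boxPoints(cv2.minAreaRect(cs[0])); w=np.array([ray(d,*p,0.008)[:2] for p in b])
        yy,xx=np.where(l==i); P=np.array([ray(d,u,v,.008)[:2] for u,v in zip(xx,yy)])
        r=cv2.minAreaRect((P*1000).astype(np.float32)); ce=P.mean(0); ev,V=np.linalg.eigh(np.cov((P-ce).T))
        print(s[i],c[i],b.tolist(),"rect mm",r,"mean",ce,"dims",np.sqrt(12*ev),"long",V[:,1])
b=d["img"].sum(2)
m=((b<120)).astype(np.uint8); m[:205]=0;m[280:]=0;m[:,:225]=0;m[:,345:]=0
yy,xx=np.where(m); P=np.array([ray(d,u,v,.018)[:2] for u,v in zip(xx,yy)])
print(cv2.minAreaRect((P*1000).astype(np.float32)), xx.min(),xx.max(),yy.min(),yy.max())
print(ctrl.get_state()["time"])
E
```

```text
[ 392  212   37   67 1627] [409.90719115 244.77012907] [[391.19232177734375, 215.9615478515625], [416.19232177734375, 210.9615478515625], [428.69232177734375, 273.4615478515625], [403.69232177734375, 278.4615478515625]] rect mm ((582.4190673828125, -156.43711853027344), (158.66015625, 63.610958099365234), 11.323851585388184) mean [ 0.58197739 -0.15640909] dims [0.06369207 0.15825027] long [-0.98030596 -0.19748476]
[ 473  221   30   65 1635] [487.69296636 253.27033639] [[472.5929260253906, 222.1029815673828], [498.1390686035156, 220.23374938964844], [502.8201599121094, 284.20831298828125], [477.2740173339844, 286.0775146484375]] rect mm ((564.2890625, -349.9723205566406), (158.58106994628906, 64.12384033203125), 3.17604923248291) mean [ 0.56387447 -0.34983721] dims [0.06395887 0.15857085] long [-0.99853878 -0.05403976]
((579.4318237304688, 164.84014892578125), (145.74110412597656, 270.2248840332031), 0.8787326812744141) 225 335 214 273
0.1
```

View pics/jig.png

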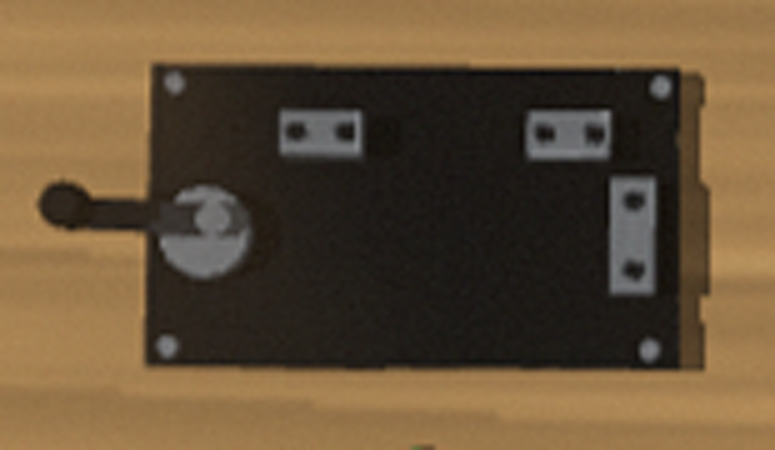

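View pics/pl.png

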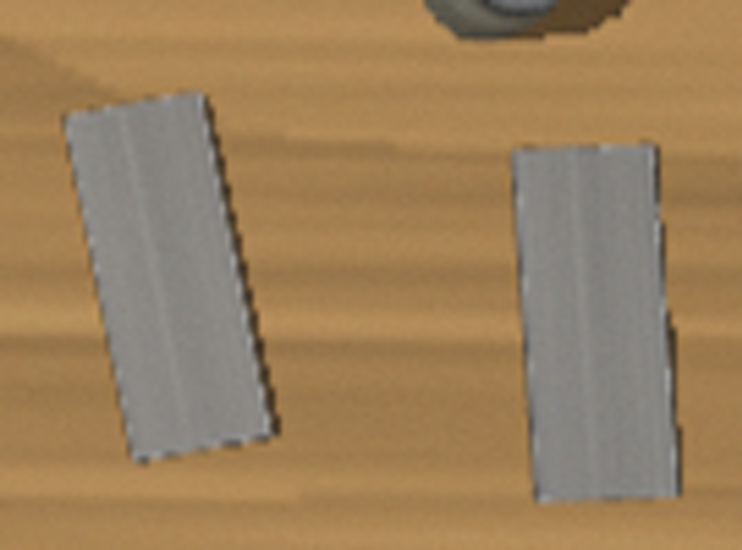

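The crops confirm that both bare, plain grey plates are the pair, with measured dims 64×159. Next I'll fit the jig pose from its board corners and block corners.

```bash
python3 - <<'E'
from h import *
from scipy.optimize import least_squares
d=dict(np.load("top0.npz"))
px=lambda u,v:(200+(u+.5)/5-.5,200+(v+.5)/5-.5)
F=[((152,64),(80,147,18)),((680,69),(80,-115,18)),((680,369),(-70,-115,18)),((147,365),(-70,147,18)),
((279,108),(54,80,42)),((362,156),(32,40,42)),((527,110),(54,-40,42)),((611,160),(32,-80,42)),((279,156),(32,80,42)),((527,160),(32,-40,42)),
((610,177),(22,-80,42)),((610,295),(-34,-80,42)),((656,177),(22,-102,42)),((656,295),(-34,-102,42))]
W=np.array([ray(d,*px(*a),b[2]/1000)[:2] for a,b in F]);J=np.array([b[:2] for a,b in F])/1000
def T(p,J):
    c,s=np.cos(p[2]),np.sin(p[2]); return J@np.array([[c,s],[-s,c]])+p[:2]
r=least_squares(lambda p:(T(p,J)-W).ravel(),[.58,.15,0])
print(r.x, np.round(1000*(T(r.x,J)-W),1).tolist())
kn=ray(d,*px(64,205),0.0875)[:2]; cp=T(r.x,np.array([[0,.1095]]))[0]
e=kn-cp; print("knob",kn,"pivot",cp,np.linalg.norm(e),np.degrees(np.arctan2(e[1],e[0])-r.x[2]))
# overlay of depth heights
dz=d["range_z"]
def pt(u,v):
    K=d["K"];M=d["world_to_cam"];z=dz[v,u];q=np.array([(u-K[0,2])/K[0,0]*z,-(v-K[1,2])/K[1,1]*z,-z]);return np.round(M[:3,:3].T@(q-M[:3,3]),4)
for u,v in[(280,250),(410,245),(488,254),(213,241),(323,247),(264,226),(316,227),(300,162),(315,162),(400,162),(475,187),(241,246),(180,320)]: print(u,v,pt(u,v))
# side check: project
s=dict(np.load("side0.npz"))
im=s["img"][:,:,::-1].copy()
def dot(p,c):
    q=proj(s,p); cv2.circle(im,tuple(int(round(x)) for x in q),1,c,-1)
for a,b in F: dot([*T(r.x,np.array([b[:2]])/1000)[0],b[2]/1000],(0,0,255))
for ce,L in(([.582,-.1564],[.9803,.1975]),([.5640,-.3499],[.9985,.0540])):
    ce=np.array(ce);L=np.array(L);N=np.array([-L[1],L[0]])
    for a in(-.08,.08):
        for b in(-.032,.032): dot([*(ce+a*L+b*N),.008],(0,0,255))
dot([*kn,.0875],(0,255,0))
cv2.imwrite("pics/so.png",cv2.resize(im[170:390,230:500],None,fx=2.8,fy=2.7,interpolation=cv2.INTER_CUBIC))
E
```

```text
[0.57563583 0.14279727 0.00875221] [[0.3, 0.3], [0.7, -0.9], [-1.0, -0.3], [-1.3, 1.7], [-0.9, -0.4], [0.2, 0.0], [-0.8, -0.6], [1.2, 0.2], [0.5, 0.1], [1.5, -0.3], [-0.5, -0.2], [0.5, 0.2], [-0.7, 0.0], [0.4, 0.3]]
knob [0.57663532 0.31545964] pivot [0.57467748 0.25229308] 0.06319689788914663 87.72322773485173
280 250 [0.5629 0.1646 0.018 ]
410 245 [ 0.5811 -0.1564  0.0097]
488 254 [ 0.5618 -0.3503  0.0089]
213 241 [0.5754 0.3133 0.0907]
323 247 [0.5695 0.0594 0.0454]
264 226 [0.6188 0.203  0.0392]
316 227 [0.6185 0.0771 0.0385]
300 162 [0.782  0.1197 0.0266]
315 162 [0.7838 0.0825 0.0221]
400 162 [ 0.7866 -0.129   0.0261]
475 187 [ 0.717  -0.3013  0.0697]
241 246 [0.5687 0.2558 0.0464]
180 320 [ 0.3884  0.4073 -0.0026]
```

View pics/so.png

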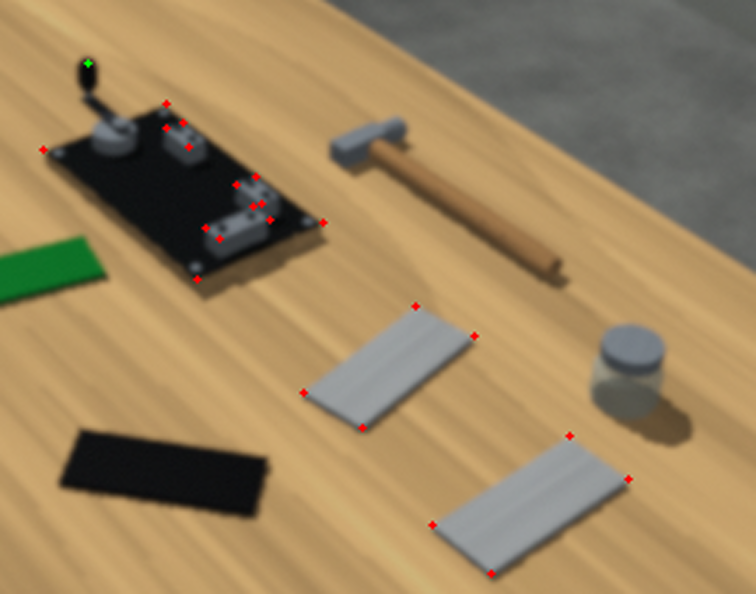

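```bash
cat >> h.py <<'E'
from scipy.spatial.transform import Rotation as R
JP=np.array([.57564,.14280,.00875])
def jig(x,y):
    c,s=np.cos(JP[2]),np.sin(JP[2]); return JP[0]+c*x-s*y, JP[1]+s*x+c*y
def down(psi): # tool x down, tool y (jaw) at world yaw psi
    x=[0,0,-1];y=[np.cos(psi),np.sin(psi),0];z=np.cross(x,y)
    return R.from_matrix(np.array([x,y,z]).T)
def to(p,psi):
    s=ctrl.get_state();r0=R.from_quat(s["tcp_rot"])
    t=r0.inv().apply(np.array(p)-s["eef_pos"]); w=(r0.inv()*down(psi)).as_rotvec()
    print("travel",np.round(t,4),"dr",np.round(w,4))
def st():
    s=ctrl.get_state();m=R.from_quat(s["tcp_rot"]).as_matrix()
    print("t",round(s["time"],2),"p",np.round(s["eef_pos"],4),"xax",np.round(m[:,0],3),"jaw yaw",round(np.arctan2(m[1,1],m[0,1]),4),"F",np.round(s["contact_force"],1),"open",round(s["opening"],3),"q",np.round(s["qpos"],3))
E
python3 - <<'E'
from h import *
st()
for x,y in((.582,-.1564),(.564,-.350),jig(0,0)): print(x,y,np.arctan2(y,x),np.hypot(x,y))
E
```

```text
t 0.1 p [0.2667 0.6194 0.2301] xax [-0.001 -0.002 -1.   ] jaw yaw 1.164 F [-0.9  0.2  0.2] open 0.999 q [ 1.014  0.287  1.578  0.     1.279 -0.15 ]
0.582 -0.1564 -0.26252637073210133 0.6026482888053363
0.564 -0.35 -0.5554054584296148 0.6637740579444182
0.57564 0.1428 0.2431629815417873 0.593087893654895
```

```bash
python3 - <<'E'
from h import *
to([.582,-.1564,.08],-1.372)
E
```

```text
travel [ 0.1511 -0.5874  0.5966] dr [2.536e+00 2.600e-03 1.300e-03]
```

Emit:
play_rows --claw '[0,0,0,0,0,0,0,0,0,0,0,0,0,0,0,0,0,0,0,0]' --travel '[[0.151,-0.587,0.597],[0.151,-0.587,0.597],[0.151,-0.587,0.597],[0.151,-0.587,0.597],[0.151,-0.587,0.597],[0.151,-0.587,0.597],[0.151,-0.587,0.597],[0.151,-0.587,0.597],[0.151,-0.587,0.597],[0.151,-0.587,0.597],[0.151,-0.587,0.597],[0.151,-0.587,0.597],[0.151,-0.587,0.597],[0.151,-0.587,0.597],[0.151,-0.587,0.597],[0.151,-0.587,0.597],[0.151,-0.587,0.597],[0.151,-0.587,0.597],[0.151,-0.587,0.597],[0.151,-0.587,0.597]]' --dr '[[2.536,0,0],[2.536,0,0],[2.536,0,0],[2.536,0,0],[2.536,0,0],[2.536,0,0],[2.536,0,0],[2.536,0,0],[2.536,0,0],[2.536,0,0],[2.536,0,0],[2.536,0,0],[2.536,0,0],[2.536,0,0],[2.536,0,0],[2.536,0,0],[2.536,0,0],[2.536,0,0],[2.536,0,0],[2.536,0,0]]' --force 40

```text
time: 2.1
eef_pos: [0.5819, -0.1551, 0.0797]
tcp_rot: [-0.703, -0.07, 0.704, -0.071]
contact_force: [-0.0, 0.2, 0.6]
opening: 1.003
```

```bash
python3 - <<'E'
from h import *
st(); to([.582,-.1564,-.003],-1.372)
E
```

```text
t 2.1 p [ 0.5819 -0.1551  0.0797] xax [-0.002 -0.001 -1.   ] jaw yaw -1.3708 F [-0.   0.2  0.6] open 1.003 q [-0.428  0.297  1.863 -0.002  0.984  0.944]
travel [ 0.0827  0.0012 -0.0001] dr [ 0.0012  0.0025 -0.0005]
```

Emit:
play_rows --claw '[0,0,0,0,0,255,255,255,255,255,255,255,255]' --travel '[[0.03,0.001,0],[0.055,0.001,0],[0.072,0.001,0],[0.083,0.001,0],[0.083,0.001,0],[0.083,0.001,0],[0.083,0.001,0],[0.083,0.001,0],[0.083,0.001,0],[0.083,0.001,0],[0.083,0.001,0],[0.083,0.001,0],[0.083,0.001,0]]' --dr '[[0,0.0025,0],[0,0.0025,0],[0,0.0025,0],[0,0.0025,0],[0,0.0025,0],[0,0.0025,0],[0,0.0025,0],[0,0.0025,0],[0,0.0025,0],[0,0.0025,0],[0,0.0025,0],[0,0.0025,0],[0,0.0025,0]]' --force 40

```text
time: 3.4
eef_pos: [0.5833, -0.1566, -0.0014]
tcp_rot: [0.705, 0.07, -0.703, 0.071]
contact_force: [1.2, 1.8, 5.3]
opening: 0.725
```

```bash
python3 - <<'E'
from h import *
st()
d=vision.read_camera("side"); crop(d,290,220,160,130,5,"pics/g1.png")
E
```

```text
t 3.4 p [ 0.5833 -0.1566 -0.0014] xax [ 0.003 -0.001 -1.   ] jaw yaw -1.3708 F [1.2 1.8 5.3] open 0.725 q [-0.43   0.422  1.878 -0.     0.839  0.941]
```

View pics/g1.png

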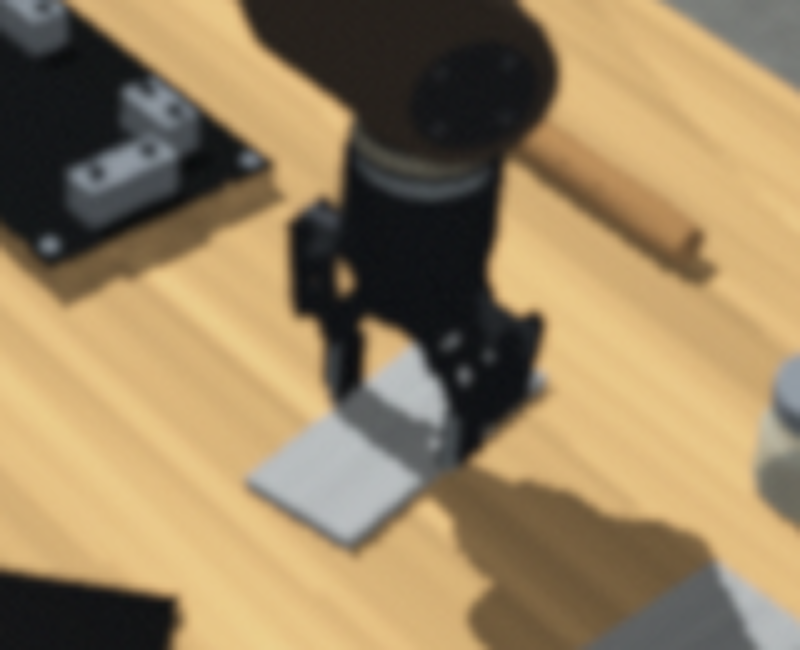

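Emit:
play_rows --claw '[255,255,255,255]' --travel '[[-0.03,0,0],[-0.07,0,0],[-0.11,0,0],[-0.11,0,0]]' --dr '[[0,-0.003,0],[0,-0.003,0],[0,-0.003,0],[0,-0.003,0]]'

```text
time: 3.85
eef_pos: [0.5868, -0.1583, 0.1153]
tcp_rot: [0.707, 0.068, -0.7, 0.074]
contact_force: [0.1, -0.2, -2.6]
opening: 0.725
```

```bash
python3 - <<'E'
from h import *
st(); to([*jig(-.003,.0043),.10],.00875)
E
```

```text
t 3.85 p [ 0.5868 -0.1583  0.1153] xax [ 0.012 -0.008 -1.   ] jaw yaw -1.3708 F [ 0.1 -0.2 -2.6] open 0.725 q [-0.429  0.253  1.843 -0.002  1.033  0.943]
travel [ 0.0129 -0.3022 -0.0466] dr [-1.3795 -0.0015 -0.0148]
```

Emit:
play_rows --claw '[255,255,255,255,255,255,255,255,255,255,255,255]' --travel '[[0.013,-0.05,-0.008],[0.013,-0.302,-0.047],[0.013,-0.302,-0.047],[0.013,-0.302,-0.047],[0.013,-0.302,-0.047],[0.013,-0.302,-0.047],[0.013,-0.302,-0.047],[0.013,-0.302,-0.047],[0.013,-0.302,-0.047],[0.013,-0.302,-0.047],[0.013,-0.302,-0.047],[0.013,-0.302,-0.047]]' --dr '[[-0.15,0,0],[-1.38,-0.0015,-0.015],[-1.38,-0.0015,-0.015],[-1.38,-0.0015,-0.015],[-1.38,-0.0015,-0.015],[-1.38,-0.0015,-0.015],[-1.38,-0.0015,-0.015],[-1.38,-0.0015,-0.015],[-1.38,-0.0015,-0.015],[-1.38,-0.0015,-0.015],[-1.38,-0.0015,-0.015],[-1.38,-0.0015,-0.015]]'

```text
time: 5.05
eef_pos: [0.5721, 0.1467, 0.0984]
tcp_rot: [0.497, 0.503, -0.499, 0.501]
contact_force: [0.5, 0.8, -3.0]
opening: 0.726
```

```bash
python3 - <<'E'
from h import *
st(); to([*jig(-.003,.0043),.10],.00875)
to([*jig(-.003,.0043),.0185],.00875)
d=vision.read_camera("top"); crop(d,200,190,160,110,5,"pics/t1.png")
d=vision.read_camera("side"); crop(d,220,160,160,130,5,"pics/s1.png")
E
```

```text
t 5.05 p [0.5721 0.1467 0.0984] xax [-0.003 -0.    -1.   ] jaw yaw 0.0083 F [ 0.5  0.8 -3. ] open 0.726 q [0.079 0.248 1.884 0.    1.012 0.071]
travel [-0.0016  0.0005 -0.0004] dr [-0.0004  0.0001  0.0025]
travel [ 0.0799  0.0008 -0.0004] dr [-0.0004  0.0001  0.0025]
```

View pics/t1.png

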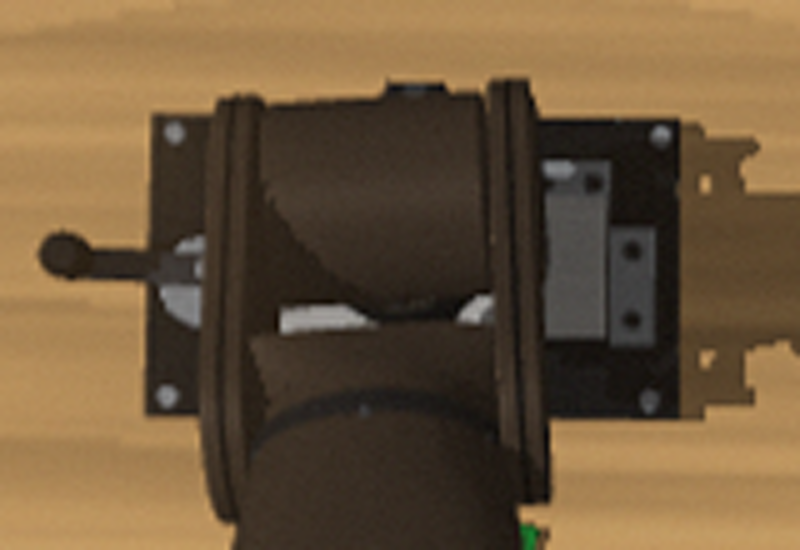

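View pics/s1.png

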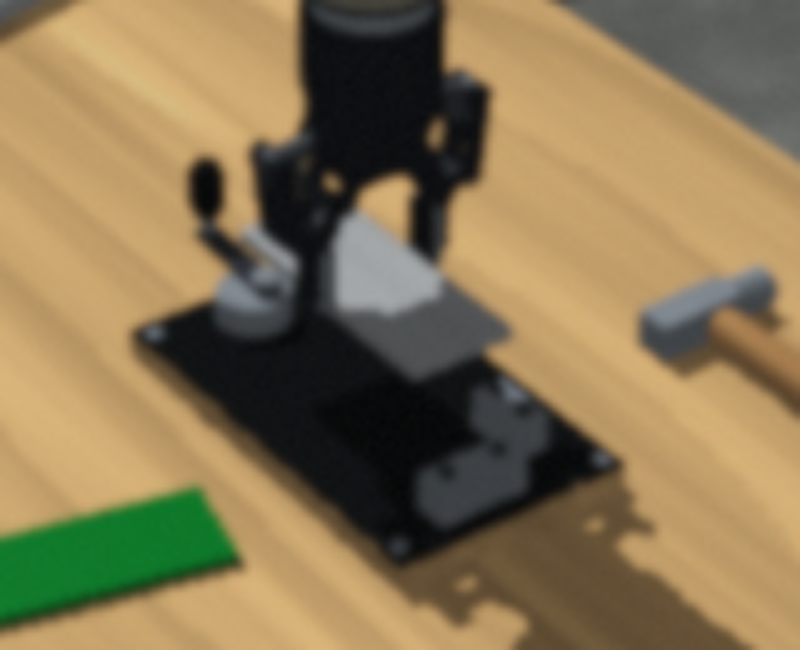

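```bash
python3 - <<'E'
from h import *
d=dict(np.load("top0.npz"))
def inv(p): 
    c,s=np.cos(JP[2]),np.sin(JP[2]);e=p[:2]-JP[:2];return c*e[0]+s*e[1],-s*e[0]+c*e[1]
for u,v in((606.,200),(606,338)): print(inv(ray(d,200+u/5,190+v/5,.108)))
E
```

```text
(np.float64(0.02656867723034295), np.float64(-0.07870712628882127))
(np.float64(-0.036470769867722914), np.float64(-0.07915761515008896))
```

Emit:
play_rows --claw '[255,255,255,255,255,255,255]' --travel '[[0.0,0.001,-0.003],[0.03,0.001,-0.003],[0.055,0.001,-0.003],[0.07,0.001,-0.003],[0.077,0.001,-0.003],[0.08,0.001,-0.003],[0.08,0.001,-0.003]]' --dr '[[0,0,0.0025],[0,0,0.0025],[0,0,0.0025],[0,0,0.0025],[0,0,0.0025],[0,0,0.0025],[0,0,0.0025]]'

```text
time: 5.85
eef_pos: [0.574, 0.1498, 0.0196]
tcp_rot: [0.498, 0.502, -0.497, 0.503]
contact_force: [0.4, -0.4, -3.1]
opening: 0.727
```

```bash
python3 - <<'E'
from h import *
st(); to([*jig(-.003,.007),.0185],.00875)
print(R.from_quat(ctrl.get_state()["tcp_rot"]).as_matrix().round(3))
E
```

```text
t 5.85 p [0.574  0.1498 0.0196] xax [ 0.002  0.    -1.   ] jaw yaw 0.0084 F [ 0.4 -0.4 -3.1] open 0.727 q [ 0.084  0.368  1.903 -0.     0.868  0.076]
travel [ 0.0011 -0.0014 -0.    ] dr [-0.0004 -0.     -0.0021]
[[ 0.002  1.     0.008]
 [ 0.     0.008 -1.   ]
 [-1.     0.002 -0.   ]]
```

Emit:
play_rows --claw '[255,255,255]' --travel '[[0.002,0,0],[0.003,0,0],[0.003,0,0]]' --dr '[[0,0,0],[0,0,0],[0,0,0]]'

```text
time: 6.15
eef_pos: [0.5744, 0.1498, 0.0171]
tcp_rot: [0.499, 0.501, -0.497, 0.503]
contact_force: [-0.8, 0.4, -2.5]
opening: 0.728
```

Emit:
play_rows --claw '[255,255]' --travel '[[0.0015,0,0],[0.0015,0,0]]' --dr '[[0,0,0],[0,0,0]]'

```text
time: 6.35
eef_pos: [0.5745, 0.1499, 0.0167]
tcp_rot: [0.499, 0.501, -0.497, 0.503]
contact_force: [-3.6, -0.3, 4.4]
opening: 0.726
```

Contact at TCP z ≈ 0.0168. I'll slide it to the stop (-y, tool +z), then to the fence (+x, tool +y), still lightly held.

Emit:
play_rows --claw '[255,255,255,255,255,255]' --travel '[[-0.0005,0,0.002],[-0.0005,0,0.004],[-0.0005,0,0.005],[-0.0005,0,0.006],[-0.0005,0,0.007],[-0.0005,0,0.007]]' --dr '[[0,0,0],[0,0,0],[0,0,0],[0,0,0],[0,0,0],[0,0,0]]'

```text
time: 6.95
eef_pos: [0.5749, 0.1456, 0.0173]
tcp_rot: [0.501, 0.502, -0.496, 0.501]
contact_force: [0.8, 9.8, -1.6]
opening: 0.729
```

Emit:
play_rows --claw '[255,255,255,255,255]' --travel '[[0,0.002,0],[0,0.003,0],[0,0.004,0],[0,0.005,0],[0,0.005,0]]' --dr '[[0,0,0],[0,0,0],[0,0,0],[0,0,0],[0,0,0]]'

```text
time: 7.45
eef_pos: [0.5757, 0.1459, 0.0168]
tcp_rot: [0.498, 0.505, -0.499, 0.499]
contact_force: [-12.1, 2.6, 8.0]
opening: 0.725
```

Emit:
play_rows --claw '[0,0,0,0,0,0,0,0]' --travel '[[0,-0.0005,0],[0,-0.0005,0],[0,-0.0005,0],[0,-0.0005,0],[-0.005,-0.0005,0],[-0.04,-0.0005,0],[-0.085,0,0],[-0.1,0,0]]' --dr '[[0,0,0],[0,0,0],[0,0,0],[0,0,0],[0,0,0],[0,0,0],[0,0,0],[0,0,0]]'

```text
time: 8.25
eef_pos: [0.5798, 0.1457, 0.1226]
tcp_rot: [0.5, 0.503, -0.496, 0.501]
contact_force: [0.9, -0.0, 0.9]
opening: 1.0
```

```bash
python3 - <<'E'
from h import *
st(); to([.5640,-.3499,.09],-1.5167)
E
```

```text
t 8.25 p [0.5798 0.1457 0.1226] xax [ 0.002  0.006 -1.   ] jaw yaw 0.0078 F [ 0.9 -0.   0.9] open 1.0 q [0.074 0.228 1.858 0.007 1.053 0.063]
travel [ 0.0296 -0.0198  0.4956] dr [ 1.5245 -0.0065  0.0026]
```

Emit:
play_rows --claw '[0,0,0,0,0,0,0,0,0,0,0,0,0,0]' --travel '[[0.0,-0.002,0.045],[0.03,-0.02,0.496],[0.03,-0.02,0.496],[0.03,-0.02,0.496],[0.03,-0.02,0.496],[0.03,-0.02,0.496],[0.03,-0.02,0.496],[0.03,-0.02,0.496],[0.03,-0.02,0.496],[0.03,-0.02,0.496],[0.03,-0.02,0.496],[0.03,-0.02,0.496],[0.03,-0.02,0.496],[0.03,-0.02,0.496]]' --dr '[[0.14,0,0],[1.5245,-0.006,0.003],[1.5245,-0.006,0.003],[1.5245,-0.006,0.003],[1.5245,-0.006,0.003],[1.5245,-0.006,0.003],[1.5245,-0.006,0.003],[1.5245,-0.006,0.003],[1.5245,-0.006,0.003],[1.5245,-0.006,0.003],[1.5245,-0.006,0.003],[1.5245,-0.006,0.003],[1.5245,-0.006,0.003],[1.5245,-0.006,0.003]]'

```text
time: 9.65
eef_pos: [0.5639, -0.349, 0.0894]
tcp_rot: [0.707, 0.02, -0.707, 0.02]
contact_force: [0.1, -0.4, -0.5]
opening: 1.002
```

```bash
python3 - <<'E'
from h import *
st(); to([.5640,-.3499,-.001],-1.5167)
d=vision.read_camera("top"); crop(d,200,200,155,90,5,"pics/t2.png")
E
```

```text
t 9.65 p [ 0.5639 -0.349   0.0894] xax [ 0.     0.001 -1.   ] jaw yaw -1.5147 F [ 0.1 -0.4 -0.5] open 1.002 q [-7.070e-01  4.020e-01  1.703e+00  1.000e-03  1.037e+00  8.070e-01]
travel [ 0.0904  0.0009 -0.    ] dr [ 0.002  -0.0002  0.0006]
```

View pics/t2.png

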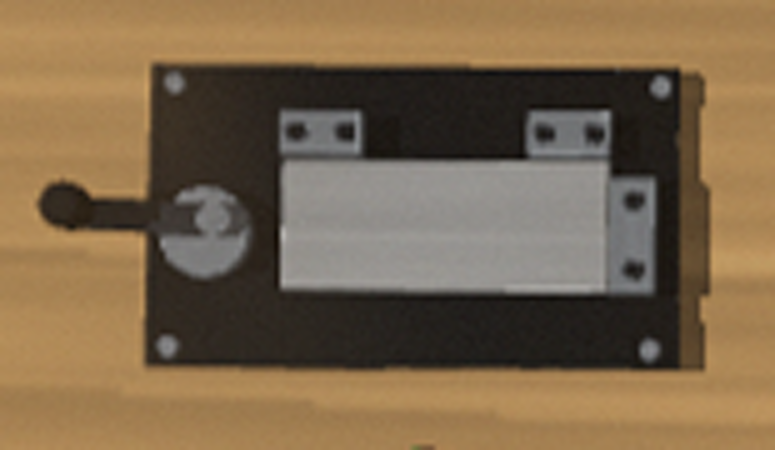

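Emit:
play_rows --claw '[0,0,0,0,0,0,255,255,255,255,255,255,255,255]' --travel '[[0.03,0.001,0],[0.055,0.001,0],[0.075,0.001,0],[0.085,0.001,0],[0.0885,0.001,0],[0.0885,0.001,0],[0.0885,0.001,0],[0.0885,0.001,0],[0.0885,0.001,0],[0.0885,0.001,0],[0.0885,0.001,0],[0.0885,0.001,0],[0.0885,0.001,0],[0.0885,0.001,0]]' --dr '[[0.002,0,0],[0.002,0,0],[0.002,0,0],[0.002,0,0],[0.002,0,0],[0.002,0,0],[0.002,0,0],[0.002,0,0],[0.002,0,0],[0.002,0,0],[0.002,0,0],[0.002,0,0],[0.002,0,0],[0.002,0,0]]' --force 40

```text
time: 11.1
eef_pos: [0.5683, -0.3524, 0.0081]
tcp_rot: [0.71, 0.017, -0.704, 0.021]
contact_force: [-0.5, 3.9, 15.4]
opening: -0.002
```

```bash
python3 - <<'E'
from h import *
st()
E
```

```text
t 11.1 p [ 0.5683 -0.3524  0.0081] xax [ 0.009 -0.005 -1.   ] jaw yaw -1.5169 F [-0.5  3.9 15.4] open -0.002 q [-0.707  0.518  1.714  0.002  0.899  0.808]
```

Emit:
play_rows --claw '[255,255,0,0,0,0]' --travel '[[-0.02,0,0],[-0.06,0,0],[-0.1,0,0],[-0.13,0.05,0.1],[-0.13,0.05,0.18],[-0.13,0.05,0.18]]' --dr '[[0,0,0],[0,0,0],[0,0,0],[0,0,0],[0,0,0],[0,0,0]]'

```text
time: 11.7
eef_pos: [0.4285, -0.402, 0.1344]
tcp_rot: [0.711, 0.016, -0.703, 0.023]
contact_force: [0.1, -0.5, 0.7]
opening: 0.677
```

```bash
python3 - <<'E'
from h import *
st()
d=vision.read_camera("top"); crop(d,380,195,160,110,5,"pics/t3.png"); np.savez("top3.npz",**d)
E
```

```text
t 11.7 p [ 0.4285 -0.402   0.1344] xax [ 0.011 -0.009 -1.   ] jaw yaw -1.5157 F [ 0.1 -0.5  0.7] open 0.677 q [-0.928  0.187  1.882  0.004  1.058  0.586]
```

View pics/t3.png

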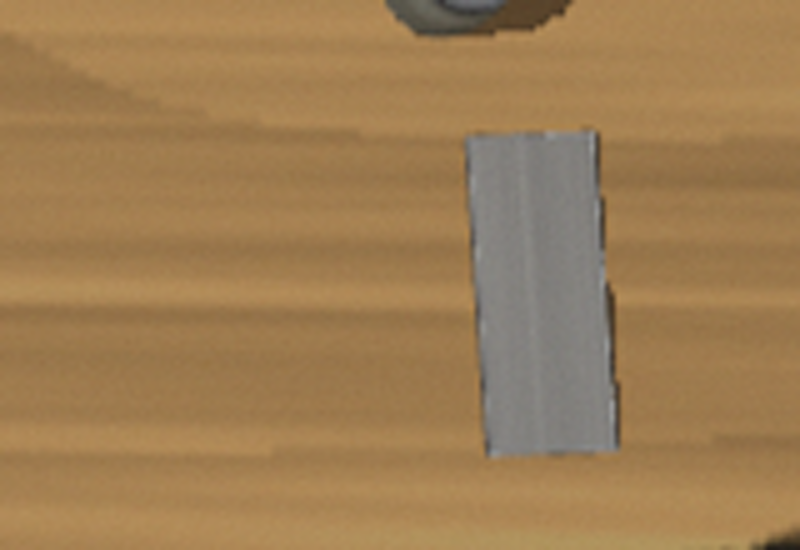

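```bash
python3 - <<'E'
from h import *
d=dict(np.load("top3.npz"))
hsv=cv2.cvtColor(d["img"],cv2.COLOR_RGB2HSV)
m=((hsv[...,1]<50)&(hsv[...,2]>110)).astype(np.uint8); m[:215]=0;m[300:]=0;m[:,:465]=0;m[:,515:]=0
n,l,s,c=cv2.connectedComponentsWithStats(m)
i=1+np.argmax(s[1:,4]);yy,xx=np.where(l==i); P=np.array([ray(d,u,v,.008)[:2] for u,v in zip(xx,yy)])
ce=P.mean(0); ev,V=np.linalg.eigh(np.cov((P-ce).T)); print(ce,np.sqrt(12*ev),V[:,1],np.arctan2(*(V[::-1,1])))
a=np.arctan2(*(V[::-1,1]*np.sign(V[0,1])))
print(a); to([*ce,.03],a-np.pi/2)
E
```

```text
[ 0.56374472 -0.35001833] [0.06385202 0.15845058] [-0.99864904 -0.05196246] -3.089606780612606
0.05198587297718726
travel [ 0.1042 -0.0468 -0.1434] dr [-0.0002 -0.005  -0.008 ]
```

Emit:
play_rows --claw '[0,0,0,0,0,0]' --travel '[[0.02,-0.02,-0.04],[0.03,-0.045,-0.09],[0.05,-0.047,-0.135],[0.07,-0.047,-0.1435],[0.08,-0.047,-0.1435],[0.08,-0.047,-0.1435]]' --dr '[[0,-0.005,-0.008],[0,-0.005,-0.008],[0,-0.005,-0.008],[0,-0.005,-0.008],[0,-0.005,-0.008],[0,-0.005,-0.008]]'

```text
time: 12.35
eef_pos: [0.5624, -0.3487, 0.0523]
tcp_rot: [-0.706, -0.019, 0.708, -0.018]
contact_force: [-1.0, 0.2, -0.5]
opening: 1.004
```

```bash
python3 - <<'E'
from h import *
st(); to([.5638,-.3500,-.006],-1.5188)
E
```

```text
t 12.35 p [ 0.5624 -0.3487  0.0523] xax [-0.003  0.003 -1.   ] jaw yaw -1.5186 F [-1.   0.2 -0.5] open 1.004 q [-0.708  0.449  1.716 -0.     0.98   0.811]
travel [ 0.0583  0.0015 -0.0015] dr [0.0002 0.0032 0.0027]
```

Emit:
play_rows --claw '[0,0,0,0,0,255,255,255,255,255,255,255]' --travel '[[0.025,0.0015,-0.0015],[0.045,0.0015,-0.0015],[0.055,0.0015,-0.0015],[0.0585,0.0015,-0.0015],[0.0585,0.0015,-0.0015],[0.0585,0.0015,-0.0015],[0.0585,0.0015,-0.0015],[0.0585,0.0015,-0.0015],[0.0585,0.0015,-0.0015],[0.0585,0.0015,-0.0015],[0.0585,0.0015,-0.0015],[0.0585,0.0015,-0.0015]]' --dr '[[0,0.003,0.003],[0,0.003,0.003],[0,0.003,0.003],[0,0.003,0.003],[0,0.003,0.003],[0,0.003,0.003],[0,0.003,0.003],[0,0.003,0.003],[0,0.003,0.003],[0,0.003,0.003],[0,0.003,0.003],[0,0.003,0.003]]' --force 40

```text
time: 13.55
eef_pos: [0.5648, -0.3507, -0.0042]
tcp_rot: [0.707, 0.018, -0.706, 0.019]
contact_force: [-1.8, -0.3, 5.7]
opening: 0.733
```

```bash
python3 - <<'E'
from h import *
st()
E
```

```text
t 13.55 p [ 0.5648 -0.3507 -0.0042] xax [ 0.002 -0.002 -1.   ] jaw yaw -1.5186 F [-1.8 -0.3  5.7] open 0.733 q [-0.708  0.533  1.72  -0.     0.886  0.811]
```

Emit:
play_rows --claw '[255,255,255,255]' --travel '[[-0.03,0,0],[-0.07,0,0],[-0.12,0,0],[-0.12,0,0]]' --dr '[[0,0,0],[0,0,0],[0,0,0],[0,0,0]]'

```text
time: 13.95
eef_pos: [0.5686, -0.3538, 0.1249]
tcp_rot: [0.712, 0.014, -0.702, 0.023]
contact_force: [1.5, -1.0, -0.4]
opening: 0.731
```

```bash
python3 - <<'E'
from h import *
st(); to([.5727,.1485,.10],.00875)
E
```

```text
t 13.95 p [ 0.5686 -0.3538  0.1249] xax [ 0.014 -0.012 -1.   ] jaw yaw -1.5184 F [ 1.5 -1.  -0.4] open 0.731 q [-0.708  0.364  1.682 -0.     1.077  0.811]
travel [ 0.0187 -0.5016 -0.0301] dr [-1.527e+00 -5.000e-04 -2.050e-02]
```

Emit:
play_rows --claw '[255,255,255,255,255,255,255,255,255,255,255,255,255,255]' --travel '[[0.005,-0.04,0],[0.019,-0.5015,-0.03],[0.019,-0.5015,-0.03],[0.019,-0.5015,-0.03],[0.019,-0.5015,-0.03],[0.019,-0.5015,-0.03],[0.019,-0.5015,-0.03],[0.019,-0.5015,-0.03],[0.019,-0.5015,-0.03],[0.019,-0.5015,-0.03],[0.019,-0.5015,-0.03],[0.019,-0.5015,-0.03],[0.019,-0.5015,-0.03],[0.019,-0.5015,-0.03]]' --dr '[[-0.12,0,-0.01],[-1.527,0,-0.02],[-1.527,0,-0.02],[-1.527,0,-0.02],[-1.527,0,-0.02],[-1.527,0,-0.02],[-1.527,0,-0.02],[-1.527,0,-0.02],[-1.527,0,-0.02],[-1.527,0,-0.02],[-1.527,0,-0.02],[-1.527,0,-0.02],[-1.527,0,-0.02],[-1.527,0,-0.02]]'

```text
time: 15.35
eef_pos: [0.5724, 0.147, 0.0992]
tcp_rot: [0.498, 0.502, -0.499, 0.502]
contact_force: [-0.3, -0.9, -2.9]
opening: 0.736
```

```bash
python3 - <<'E'
from h import *
st(); to([.5727,.1485,.024],.00875)
d=vision.read_camera("top"); crop(d,200,190,160,110,5,"pics/t4.png")
E
```

```text
t 15.35 p [0.5724 0.147  0.0992] xax [-0. -0. -1.] jaw yaw 0.0064 F [-0.3 -0.9 -2.9] open 0.736 q [ 0.08   0.247  1.884 -0.     1.011  0.074]
travel [ 0.0752  0.0003 -0.0015] dr [-0.0023  0.0004  0.0002]
```

View pics/t4.png

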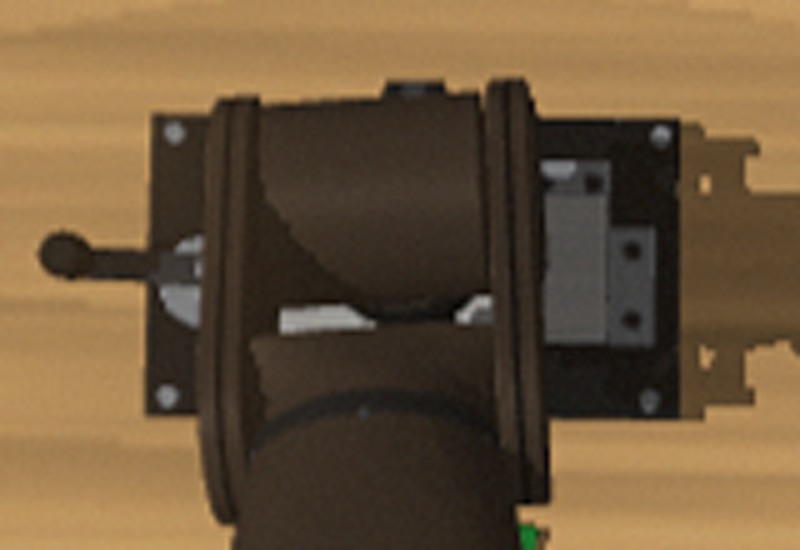

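Emit:
play_rows --claw '[255,255,255,255,255,255,255,255]' --travel '[[0.0,0.0,-0.002],[0.03,0,-0.002],[0.055,0,-0.002],[0.068,0,-0.002],[0.074,0,-0.002],[0.077,0,-0.002],[0.078,0,-0.002],[0.079,0,-0.002]]' --dr '[[-0.002,0,0],[-0.002,0,0],[-0.002,0,0],[-0.002,0,0],[-0.002,0,0],[-0.002,0,0],[-0.002,0,0],[-0.002,0,0]]'

```text
time: 16.2
eef_pos: [0.5736, 0.1489, 0.0219]
tcp_rot: [0.498, 0.501, -0.497, 0.503]
contact_force: [-1.8, -0.6, 3.6]
opening: 0.736
```

Contact is at the expected height. Now I'll slide to the stop, then the fence.

Emit:
play_rows --claw '[255,255,255,255,255,255]' --travel '[[-0.001,0,0.002],[-0.001,0,0.003],[-0.001,0,0.004],[-0.001,0,0.005],[-0.001,0,0.006],[-0.001,0,0.006]]' --dr '[[0,0,0],[0,0,0],[0,0,0],[0,0,0],[0,0,0],[0,0,0]]'

```text
time: 16.8
eef_pos: [0.5745, 0.1456, 0.0237]
tcp_rot: [0.501, 0.502, -0.496, 0.502]
contact_force: [1.9, 8.5, -1.0]
opening: 0.734
```

Emit:
play_rows --claw '[255,255,255,255,255,255]' --travel '[[0.001,0.002,0],[0.001,0.003,0],[0.001,0.004,0],[0.001,0.005,0],[0.001,0.0055,0],[0.001,0.0055,0]]' --dr '[[0,0,0],[0,0,0],[0,0,0],[0,0,0],[0,0,0],[0,0,0]]'

```text
time: 17.4
eef_pos: [0.5757, 0.1458, 0.0221]
tcp_rot: [0.498, 0.505, -0.499, 0.499]
contact_force: [-12.4, 0.8, 7.2]
opening: 0.73
```

Emit:
play_rows --claw '[0,0,0,0,0,0,0,0]' --travel '[[0,-0.0005,0],[0,-0.0005,0],[0,-0.0005,0],[0,-0.0005,0],[-0.005,-0.0005,0],[-0.04,-0.0005,0],[-0.085,0,0],[-0.12,0,0]]' --dr '[[0,0,0],[0,0,0],[0,0,0],[0,0,0],[0,0,0],[0,0,0],[0,0,0],[0,0,0]]'

```text
time: 18.2
eef_pos: [0.5774, 0.1453, 0.145]
tcp_rot: [0.498, 0.504, -0.498, 0.5]
contact_force: [1.0, -0.3, -0.2]
opening: 1.0
```

```bash
python3 - <<'E'
from h import *
st(); to([.5766,.3155,.13],-.9)
E
```

```text
t 18.2 p [0.5774 0.1453 0.145 ] xax [-0.004  0.005 -1.   ] jaw yaw 0.0075 F [ 1.  -0.3 -0.2] open 1.0 q [0.074 0.2   1.846 0.006 1.099 0.064]
travel [ 0.0158  0.0006 -0.1702] dr [ 0.9075 -0.0025  0.0061]
```

Emit:
play_rows --claw '[0,0,0,0,0,0,0,0]' --travel '[[0.0,0,-0.04],[0.0,0,-0.08],[0.01,0,-0.12],[0.015,0,-0.17],[0.015,0,-0.17],[0.015,0,-0.17],[0.015,0,-0.17],[0.015,0,-0.17]]' --dr '[[0.14,0,0],[0.9075,-0.0025,0.006],[0.9075,-0.0025,0.006],[0.9075,-0.0025,0.006],[0.9075,-0.0025,0.006],[0.9075,-0.0025,0.006],[0.9075,-0.0025,0.006],[0.9075,-0.0025,0.006]]'

```text
time: 19.0
eef_pos: [0.5762, 0.3152, 0.1311]
tcp_rot: [0.668, 0.234, -0.667, 0.233]
contact_force: [-0.1, 0.0, -0.2]
opening: 0.999
```

```bash
python3 - <<'E'
from h import *
st(); to([.5766,.3155,.055],-.9)
d=vision.read_camera("top"); crop(d,200,190,160,110,5,"pics/t5.png")
d=vision.read_camera("side"); crop(d,230,170,130,110,6,"pics/s5.png")
E
```

```text
t 19.0 p [0.5762 0.3152 0.1311] xax [ 0.  0. -1.] jaw yaw -0.8977 F [-0.1  0.  -0.2] open 0.999 q [0.346 0.34  1.701 0.    1.101 1.244]
travel [ 0.0761  0.     -0.0004] dr [ 0.0023 -0.0004 -0.0001]
```

View pics/t5.png

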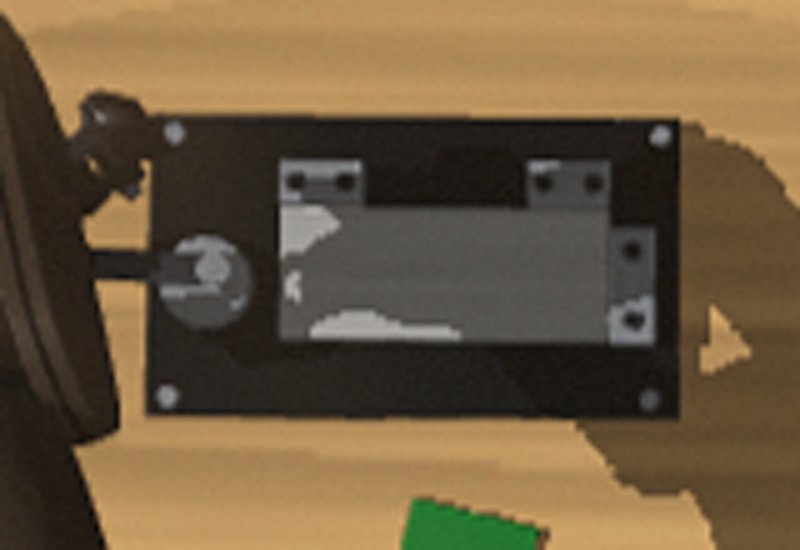

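View pics/s5.png

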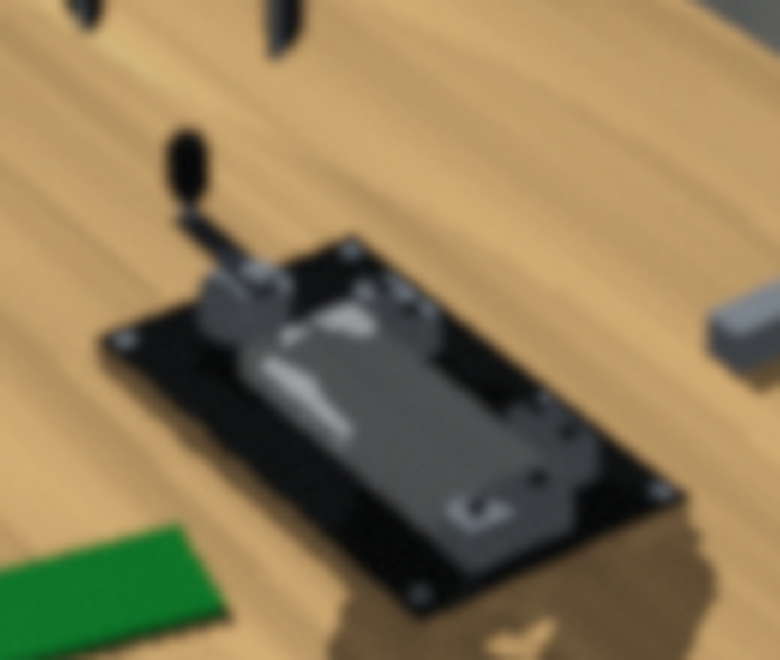

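Emit:
play_rows --claw '[0,0,0,0,0,255,255,255,255,255,255,255,255,255]' --travel '[[0.03,0,0],[0.055,0,0],[0.07,0,0],[0.076,0,0],[0.076,0,0],[0.076,0,0],[0.076,0,0],[0.076,0,0],[0.076,0,0],[0.076,0,0],[0.076,0,0],[0.076,0,0],[0.076,0,0],[0.076,0,0]]' --dr '[[0,0,0],[0,0,0],[0,0,0],[0,0,0],[0,0,0],[0,0,0],[0,0,0],[0,0,0],[0,0,0],[0,0,0],[0,0,0],[0,0,0],[0,0,0],[0,0,0]]' --force 40

```text
time: 20.5
eef_pos: [0.5768, 0.3155, 0.0559]
tcp_rot: [0.668, 0.233, -0.667, 0.233]
contact_force: [-0.5, 2.7, 5.0]
opening: 0.242
```

```bash
python3 - <<'E'
from h import *
st()
s=ctrl.get_state();p=s["eef_pos"];r0=R.from_quat(s["tcp_rot"])
pv=np.array([.5747,.2530]);e=p[:2]-pv;a0=np.arctan2(e[1],e[0])-JP[2];print("r",np.hypot(*e),np.degrees(a0))
d=vision.read_camera("side"); crop(d,230,140,130,110,6,"pics/s6.png")
for a in range(95,216,10):
    t=np.radians(a)+JP[2]
    w=np.array([*(pv+.065*np.array([np.cos(t),np.sin(t)])),.055]); print(a,np.round(r0.inv().apply(w-p),4))
E
```

```text
t 20.5 p [0.5768 0.3155 0.0559] xax [ 0.002  0.001 -1.   ] jaw yaw -0.8986 F [-0.5  2.7  5. ] open 0.242 q [3.460e-01 4.330e-01 1.731e+00 1.000e-03 9.750e-01 1.244e+00]
r 0.06254448244260574 87.55057643683074
95 [ 0.0009 -0.0069  0.0052]
105 [ 0.0009 -0.0122  0.0152]
115 [ 0.0008 -0.0157  0.026 ]
125 [ 0.0008 -0.0173  0.0372]
135 [ 0.0008 -0.0169  0.0485]
145 [ 0.0008 -0.0146  0.0596]
155 [ 0.0007 -0.0103  0.0701]
165 [ 0.0007 -0.0043  0.0797]
175 [0.0007 0.0032 0.0881]
185 [0.0007 0.0122 0.0951]
195 [0.0007 0.0222 0.1004]
205 [0.0007 0.033  0.1039]
215 [0.0007 0.0442 0.1055]
```

View pics/s6.png

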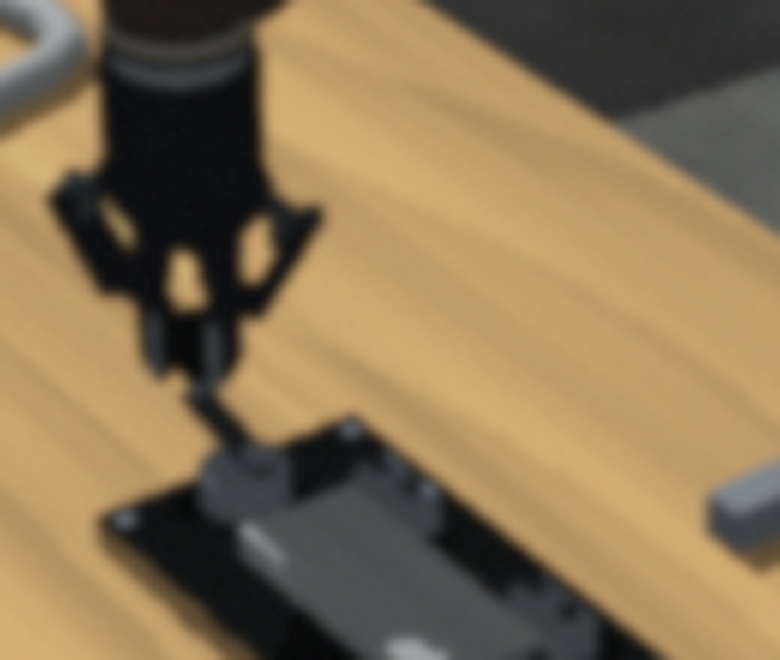

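Emit:
play_rows --claw '[255,255,255,255,255,255,255,255,255,255]' --travel '[[0,-0.004,0.002],[0,-0.007,0.005],[0,-0.0122,0.0152],[0,-0.0157,0.026],[0,-0.0173,0.0372],[0,-0.0169,0.0485],[0,-0.0146,0.0596],[0,-0.0103,0.0701],[0,-0.0043,0.0797],[0,-0.0043,0.0797]]' --dr '[[0,0,0],[0,0,0],[0,0,0],[0,0,0],[0,0,0],[0,0,0],[0,0,0],[0,0,0],[0,0,0],[0,0,0]]'

```text
time: 21.55
eef_pos: [0.5076, 0.2687, 0.0558]
tcp_rot: [-0.665, -0.234, 0.67, -0.232]
contact_force: [-10.1, 1.6, 10.4]
opening: 0.245
```

```bash
cat > arc.py <<'E'
from h import *
st()
s=ctrl.get_state();p=s["eef_pos"];r0=R.from_quat(s["tcp_rot"])
pv=np.array([.5747,.2530]);e=p[:2]-pv;a0=np.arctan2(e[1],e[0])-JP[2];print("r",np.hypot(*e),np.degrees(a0)%360)
for a in range(165,231,5):
    t=np.radians(a)+JP[2]
    w=np.array([*(pv+.065*np.array([np.cos(t),np.sin(t)])),.055]); print(a,np.round(r0.inv().apply(w-p),4))
E
python3 arc.py; python3 - <<'E'
from h import *
d=vision.read_camera("side"); crop(d,230,140,130,110,6,"pics/s7.png")
E
```

```text
t 21.55 p [0.5076 0.2687 0.0558] xax [-0.007  0.001 -1.   ] jaw yaw -0.8989 F [-10.1   1.6  10.4] open 0.245 q [0.309 0.279 1.937 0.003 0.932 1.206]
r 0.06888309107047232 166.34120658719368
165 [ 0.0008  0.0021 -0.0036]
170 [0.0008 0.0057 0.0008]
175 [0.0008 0.0097 0.0048]
180 [0.0008 0.014  0.0085]
185 [0.0008 0.0186 0.0118]
190 [0.0008 0.0235 0.0147]
195 [0.0008 0.0286 0.0171]
200 [0.0008 0.0339 0.0191]
205 [0.0008 0.0394 0.0206]
210 [0.0007 0.045  0.0216]
215 [0.0007 0.0506 0.0222]
220 [0.0007 0.0563 0.0222]
225 [0.0006 0.062  0.0218]
230 [0.0006 0.0675 0.0208]
```

View pics/s7.png

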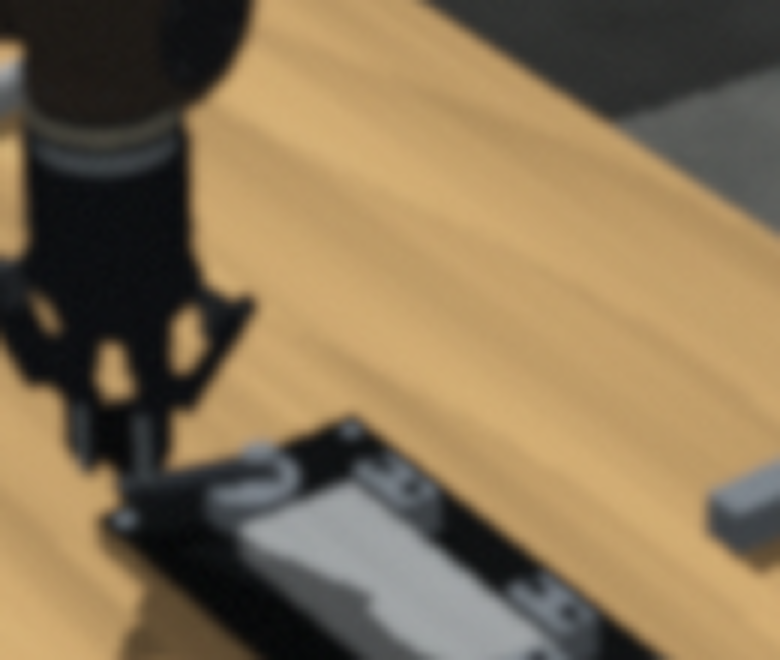

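Emit:
play_rows --claw '[255,255,255,255,255,255,255,255,255,255,255]' --travel '[[0,0.0075,0.001],[0,0.0097,0.0048],[0,0.014,0.0085],[0,0.0186,0.0118],[0,0.0235,0.0147],[0,0.0286,0.0171],[0,0.0339,0.0191],[0,0.0394,0.0206],[0,0.045,0.0216],[0,0.0506,0.0222],[0,0.0506,0.0222]]' --dr '[[0,0,0],[0,0,0],[0,0,0],[0,0,0],[0,0,0],[0,0,0],[0,0,0],[0,0,0],[0,0,0],[0,0,0],[0,0,0]]'

```text
time: 22.7
eef_pos: [0.5169, 0.2136, 0.0559]
tcp_rot: [-0.66, -0.235, 0.675, -0.232]
contact_force: [-12.6, -4.6, 16.6]
opening: 0.249
```

```bash
python3 arc.py
```

```text
t 22.7 p [0.5169 0.2136 0.0559] xax [-0.02  -0.004 -1.   ] jaw yaw -0.898 F [-12.6  -4.6  16.6] open 0.249 q [2.100e-01 2.570e-01 1.966e+00 1.000e-03 9.400e-01 1.108e+00]
r 0.06996443044607005 213.81426691034528
165 [ 0.0008 -0.0468 -0.0307]
170 [ 0.0009 -0.0432 -0.0263]
175 [ 0.0009 -0.0392 -0.0223]
180 [ 0.0009 -0.0349 -0.0186]
185 [ 0.0009 -0.0303 -0.0153]
190 [ 0.0009 -0.0254 -0.0124]
195 [ 0.0009 -0.0203 -0.01  ]
200 [ 0.0009 -0.015  -0.008 ]
205 [ 0.0009 -0.0095 -0.0065]
210 [ 0.0009 -0.0039 -0.0054]
215 [ 0.0008  0.0017 -0.0049]
220 [ 0.0008  0.0074 -0.0048]
225 [ 0.0007  0.013  -0.0053]
230 [ 0.0006  0.0186 -0.0062]
```

Emit:
play_rows --claw '[255,255,255,255,255,255]' --travel '[[0,0.002,-0.003],[0,0.005,-0.0045],[0,0.007,-0.005],[0,0.009,-0.005],[0,0.01,-0.005],[0,0.01,-0.005]]' --dr '[[0,0,0],[0,0.01,0],[0,0.01,0],[0,0.01,0],[0,0.01,0],[0,0.01,0]]'

```text
time: 23.3
eef_pos: [0.5172, 0.2128, 0.0557]
tcp_rot: [-0.656, -0.24, 0.679, -0.226]
contact_force: [-24.6, 12.9, 23.2]
opening: 0.242
```

```bash
python3 arc.py|head -2; python3 - <<'E'
from h import *
d=vision.read_camera("side"); crop(d,230,150,130,110,6,"pics/s8.png")
E
```

```text
t 23.3 p [0.5172 0.2128 0.0557] xax [-0.036  0.008 -0.999] jaw yaw -0.8994 F [-24.6  12.9  23.2] open 0.242 q [0.202 0.262 1.959 0.019 0.954 1.09 ]
r 0.07015697925244878 214.48733461588762
```

View pics/s8.png

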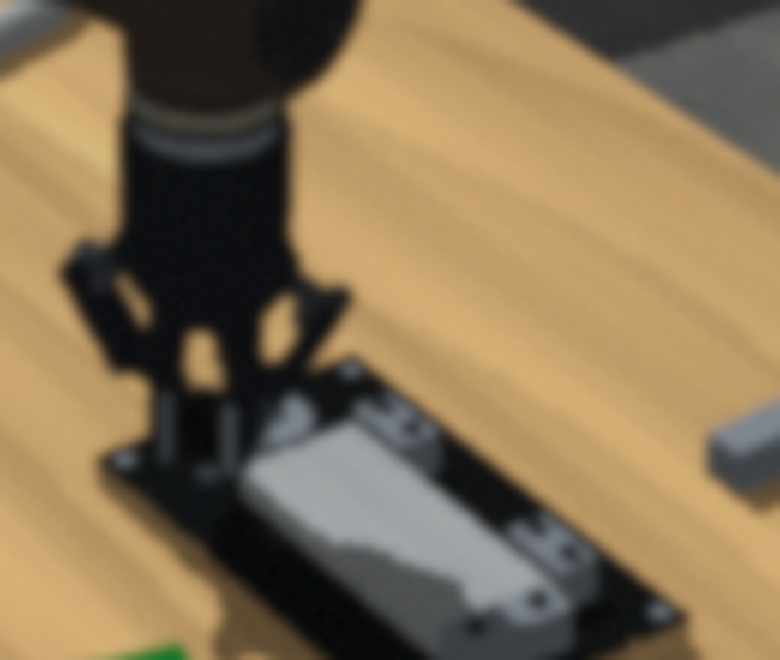

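Emit:
play_rows --claw '[255,0,0,0,0,0,0,0,0,0,0]' --travel '[[0,0,0],[0,0,0],[0,0,0],[0,0,0],[0,0,0],[0,0,0],[-0.02,0,0],[-0.06,0,0],[-0.1,0,0],[-0.13,0.0,0.03],[-0.13,0.0,0.06]]' --dr '[[0,0,0],[0,0,0],[0,0,0],[0,0,0],[0,0,0],[0,0,0],[0,0,0],[0,0,0],[0,0,0],[0,0,0],[0,0,0]]'

```text
time: 24.45
eef_pos: [0.4781, 0.1744, 0.1928]
tcp_rot: [-0.66, -0.239, 0.675, -0.227]
contact_force: [0.2, -0.3, 0.5]
opening: 1.002
```

```bash
python3 - <<'E'
from h import *
st(); to([.45,.45,.25],-.9)
E
```

```text
t 24.45 p [0.4781 0.1744 0.1928] xax [-0.026  0.01  -1.   ] jaw yaw -0.8984 F [ 0.2 -0.3  0.5] open 1.002 q [ 0.144 -0.035  2.004  0.014  1.197  1.037]
travel [-0.0538 -0.2344 -0.1489] dr [0.0017 0.0142 0.0235]
```

Emit:
play_rows --claw '[0,0,0,0,0,0,0,0,0]' --travel '[[-0.03,0.27,0.25],[-0.03,0.27,0.25],[-0.03,0.27,0.25],[-0.03,0.27,0.25],[-0.03,0.27,0.25],[-0.03,0.27,0.25],[-0.03,0.27,0.25],[-0.03,0.27,0.25],[-0.03,0.27,0.25]]' --dr '[[0,0,0],[0,0,0],[0,0,0],[0,0,0],[0,0,0],[0,0,0],[0,0,0],[0,0,0],[0,0,0]]'

```text
time: 25.35
eef_pos: [0.4512, -0.1957, 0.2203]
tcp_rot: [-0.661, -0.238, 0.675, -0.226]
contact_force: [-0.0, -0.3, -0.7]
opening: 0.999
```

```bash
python3 - <<'E'
from h import *
st()
d=vision.read_camera("top"); np.savez("top9.npz",**d);crop(d,200,200,155,90,5,"pics/t9.png");cv2.imwrite("pics/t9f.png",d["img"][:,:,::-1])
d=vision.read_camera("side"); crop(d,230,170,130,110,6,"pics/s9.png")
E
```

```text
t 25.35 p [ 0.4512 -0.1957  0.2203] xax [-0.025  0.009 -1.   ] jaw yaw -0.9032 F [-0.  -0.3 -0.7] open 0.999 q [-0.612 -0.1    2.013 -0.008  1.254  0.293]
```

View pics/t9.png

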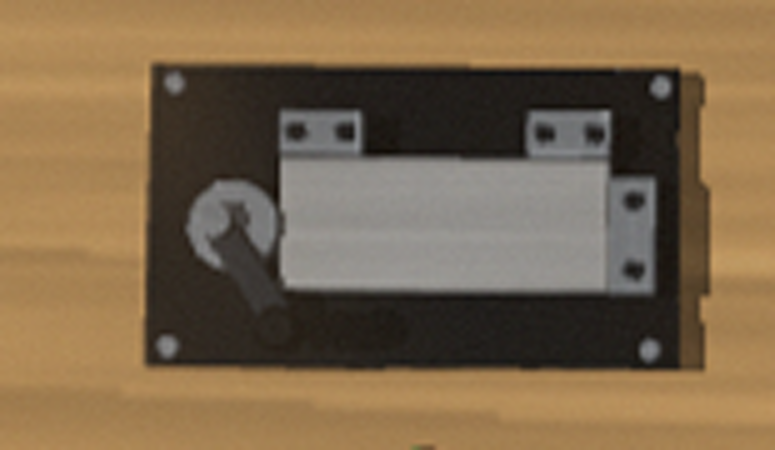

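View pics/s9.png

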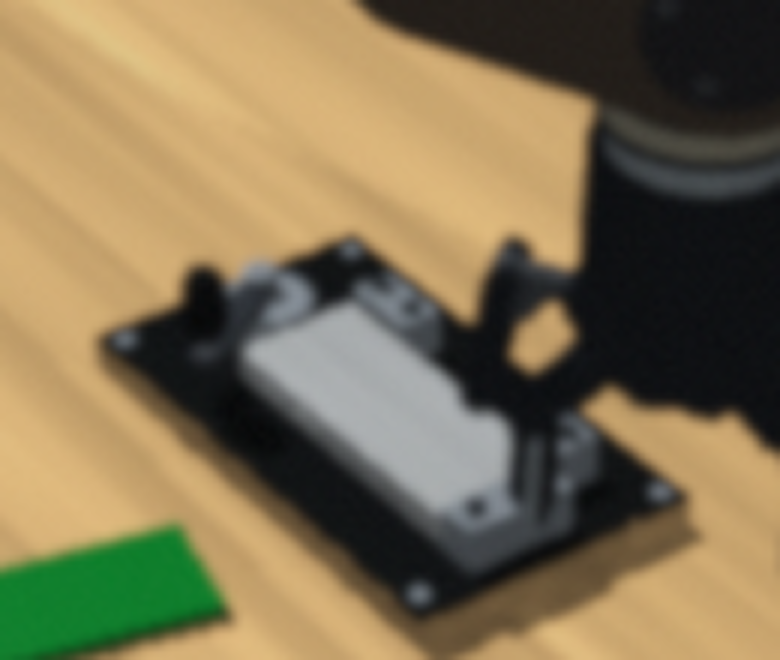

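View pics/t9f.png

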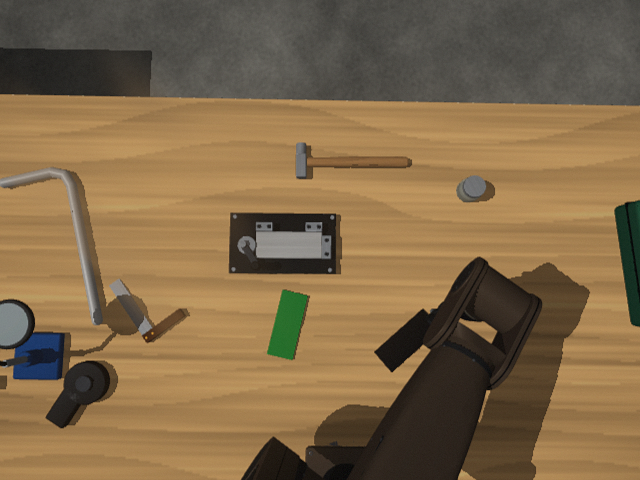

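```bash
python3 - <<'E'
from h import *
d=dict(np.load("top9.npz"))
px=lambda u,v:(200+(u+.5)/5-.5,200+(v+.5)/5-.5)
pv=np.array(jig(0,.1095))
for z in(.0875,):
    e=ray(d,*px(277,325),z)[:2]-pv
    a=np.degrees(np.arctan2(e[1],e[0])-JP[2])%360;print(np.hypot(*e),a,np.radians(a-60))
def inv(p):
    c,s=np.cos(JP[2]),np.sin(JP[2]);e=p[:2]-JP[:2];return np.round([c*e[0]+s*e[1],-s*e[0]+c*e[1]],4)
for q in((280,158),(609,158),(607,293),(282,292)): print(inv(ray(d,*px(*q),.034)))
E
```

```text
0.0637118544088102 214.8005008258896 2.701778423147975
[0.0315 0.0805]
[ 0.0327 -0.0793]
[-0.033  -0.0788]
[-0.0336  0.0782]
```

The lever reads 2.70 rad, which is its stop. The top plate's corners are within about 2 mm of the home outline, the limit of the calibration, and the cam touches the plates. The bystanders haven't moved, so I'm handing the job in.

```bash
python3 - <<'E'
from h import *
st(); print(ctrl.sign_off())
E
```

```text
t 25.45 p [ 0.4512 -0.1928  0.2196] xax [-0.026  0.011 -1.   ] jaw yaw -0.8998 F [0.1 0.4 0.6] open 1.001 q [-0.608 -0.101  2.015 -0.007  1.255  0.294]
the job is handed in; nothing more can be done
None
```

Both bare aluminium plates are stacked in the jig and pushed home against the end stop and side fence. The cam lever is swung to its stop, and I handed the job in at about 25.5 s.

- **Seating:** I slid each plate against the stop (about 9 N) and then the fence (about 12 N) until it was held there. In the last pictures the stack lies flat. The top plate's corners are within about 2 mm of the home position, which is as fine as the camera calibration allows.
- **Cam:** The lever measured 2.70 rad from the picture, and it would go no further at about 28 N. The cam disc touches the plates. I could not measure its force on each plate.
- **Bystanders:** In the last top view, the hammer, jar and try square are where they started, and so are the green and black look-alikes.
- **Failed or odd along the way:** The first grasp of the second plate was too high and the fingers shut on top of it (about 15 N). A new picture showed it had not moved, and the lower regrasp held. The lever also started about 28° past fully open, which left enough room to load the plates.

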